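# Index the bottle carrier past its spring stop pin

### The arm

A 6-joint arm with a two-finger parallel gripper is mounted at the origin on the work surface. World frame = base frame: x ahead of the robot, y to its left, z up, the work surface at z = 0. Lengths are in mm, angles in rad, forces in N, time in s.
With the tool pointing down it reaches from about 275 to 1000 mm from the base axis. Payload 8.4 kg.
Tool frame: the origin (TCP) lies between the finger pads; the fingertips stand 8 mm ahead of it and the grasp point (between the pads) lies 11 mm behind it; z points along the fingers, y is the line along which they close (so a half turn about z gives the same grasp; the last joint's range is limited). The gripper opens to 85 mm and grips with 20 to 120 N. Pads are 22 mm wide; open, the fingers measure 114 mm over their backs; the gripper's body (76 mm by 85 mm) begins 54 mm behind the grasp point. The pads swing forward as they close: fully open they stand 13 mm farther back than shut.
Start: joints at [1.334, 0.353, 1.633, -0, 1.155, -0.002], TCP at [145.404, 607.853, 239.281] pointing down, gripper open.
Joint ranges: [-2.63, 2.63], [-0.92, 2.1], [0.06, 2.66], [-1.3, 4.44], [0, 2.69], [-3.02, 3.02]. Speed limits (rad/s): [2.22, 2.22, 2.79, 3.14, 3.14, 3.14].

### API

Orientations are given as a rotation vector (axis times angle).
In Python, from cell import arm gives the robot as it stands. The module is installed in compiled form; this text tells all that it offers.
- The arm moves only by the tool move_arm, never from a script. Its argument "steps" is a list of rows, each a list of 2 entries, a list of its own where there are three numbers: the shift along the tool's x, y, z as a fraction of full scale, then the turn about the tool's z as a fraction of full scale. In form: [[[x, y, z], twist], ...]. A call has 1 to 12 rows; each row shifts and turns the commanded pose from where the row before left it, along the tool's axes as they then stand; what a row does not reach is not made up. Full scale, the value 1, is 0.02 m for a shift and 0.15 rad for a turn. A row lasts 1/10 s, in which the tool goes at most 50 mm and 8.59 degrees, less where a joint would pass 70% of its speed; a pose out of reach is approached as far as the arm can. A call with a number of a shift or a turn outside -1 to 1 is refused whole. A call with a gripper value outside its range is refused whole. "gripper" is the gripper's target within -1 to 1 (fully open at 1, half-way at 0, shut at -1), set as the call begins (left out, the last holds). The fingers move at their own pace and stop on an object; "squeeze" is the grip in N (left out, the last holds). Time passes only in rows, so rows that do not move let the fingers close. It gives the time, the measured TCP pose, the force, the opening and the grip force at its end, in the units of the state.
- arm.observe(): the state, without advancing time (a new reading comes with each control period).
- arm.read_camera(name): name is "scene" or "top" or "wrist"; returns a dict with "img" (480x640x3 uint8, red, green, blue), "depth" (480x640 float32, mm along the optical axis (not along the pixel's ray), 0 where there is no reading), "camera_matrix" (3x3 intrinsics, pixels), "extrinsics" (4x4, takes a point from camera to world coordinates); the wrist camera has in their place "hand_eye" (4x4, takes a point from camera to tool coordinates, whose origin is the TCP and whose axes are the flange's). Camera axes: x right, y down, z forward; pixel columns grow to the right and rows downward; lengths in mm; the calibration is good to about 2 mm. A picture is of the moment at which its call begins: read the wrist's pose just before it.
- arm.close_job(): hands the job in; it is judged then, once.
Trained networks look in the newest picture that a camera, given by its name, has taken for a name from the list of things; names that differ only in an ending like _2 or _b are one class to them, and where a whole thing is asked for, a point or a joint stands for the part that bears it (a point fixed in the world has none). Each returns a list of dicts, best first, with "score" (0 to 1); they miss things now and then, are a little off and sometimes report something else, mostly with a low value. They report only what shows in the picture. A call takes as long as a camera call. They do not tell look-alikes from the thing itself.
- arm.look_for(camera, target): "xy" ([column, row] in pixels, amid what is visible of it).
The state is a dict: "clock": time; "qpos": joint angles; "dq": joint speeds; "joint_torque": joint torques, N m; "ee_pos": TCP position; "orientation": TCP orientation; "force": force on the tool from outside, world axes, zero at the start; "moment": the same for the moment, N m; "gripper_width": finger opening in mm; "finger_force": force on a finger pad.
Only numpy, scipy, OpenCV 4.12 (cv2) and the standard library are available. Lean on these libraries where they do the work, as an engineer would, in place of code of your own. Each camera call takes 0.05 s, during which the arm holds its last target. There are 200 camera calls.

### The job

Press the yellow release bar down behind the green bottle carrier so that the red stop pin sinks, and while keeping the bar held well down, push the carrier by its white rear plate along the track, over the pin, until it stands against the black end stop. Then let the bar spring up so that the pin locks in the carrier's slot, and move clear. Only press and push: do not lift the carrier or any bottle, keep the bottles standing, and leave the things around the track alone.

Things in the scene. Friction and masses are not known exactly. Their poses are not given: they have to be found in the camera images.
- track: fixed aluminium track on the table, 415 x 150 mm, with two white runways (tops 20 mm above the table) and two blue side rails (107 mm apart inside, tops 36 mm above the table). Its x axis is the direction in which the carrier slides home, y across, z up. Origin: at table height on the centre line; the track runs from x = -215 to +200 mm of it.
- stop_face (a point): centre of the face of the black rubber end stop that closes the +x end of the track, at x = +180 mm of the track's frame. Home: the carrier's front end touches it; its origin is then at x = +105 mm, its rear face at x = +30 mm.
- release_bar (a joint): how far the yellow release bar is pushed straight down, m: 0 up, 0.016 fully down (hard stop). Springs hold it up: about 4 N to start, 8 N right down, anywhere along it; it springs back when let go. From 0.009 the red pin clears the carrier's underside; it must stay beyond 0.0105 all the while the carrier is above the pin.
- bar_rear (a point): point on top of the yellow release bar, on its centre line, 5 mm from its rear end; moves with the bar. The bar is 32 mm wide and lies along the track's centre line from x = -210 to +75 mm of the track's frame; its top is 38 mm above the table when up, 22 mm when fully down.
- pin_top (a point): top centre of the red stop pin on the bar, 10 mm across, 11 mm above the bar's top, at x = +60 mm of the track's frame; moves with the bar. Up, it blocks the carrier.
- carrier: loose green bottle carrier, 150 mm long (x, the sliding direction), 104 mm wide, 0.4 to 0.85 kg, on the runways between the rails (1.5 mm play each side), bridging the bar; its front (+x) end starts 5 to 50 mm short of the pin. Origin: centre of its underside, 20 mm above the table; axes as the track's. Deck 25 mm above its underside; bottle pockets from x = +3 to +73 mm.
- push_face (a point): centre of the rear face (towards -x of the track) of the white plate across the carrier's rear end: 90 mm wide, 6 mm thick, 40 to 65 mm above the table; this point is 75 mm behind the carrier's origin. Behind it the yellow bar lies open from above for at least 60 mm.
- pin_slot (a point): centre of the slot (24 mm along x, 18 mm across) through the carrier's deck, at deck height, 45 mm behind the carrier's origin; above the pin when the carrier is home
- vial0: small amber bottle with white cap, 25 mm across, 55 mm high, 40 g, standing loose in a pocket of the carrier (pocket walls 16 mm high); it rides along. Origin: centre of its underside, z up.
- vial1: small amber bottle with white cap, 25 mm across, 55 mm high, 40 g, standing loose in a pocket of the carrier (pocket walls 16 mm high); it rides along. Origin: centre of its underside, z up.
- vial2: small amber bottle with white cap, 25 mm across, 55 mm high, 40 g, standing loose in a pocket of the carrier (pocket walls 16 mm high); it rides along. Origin: centre of its underside, z up.
- vial3: small amber bottle with white cap, 25 mm across, 55 mm high, 40 g, standing loose in a pocket of the carrier (pocket walls 16 mm high); it rides along. Origin: centre of its underside, z up.
- carton0: bystander: pink carton 34 x 34 x 72 mm, standing on the table beside the track, 110 mm or more from its centre line. Origin: centre of its underside.
- carton1: bystander: pink carton 34 x 34 x 72 mm, standing on the table beside the track, 110 mm or more from its centre line. Origin: centre of its underside.
- carton2: bystander: pink carton 34 x 34 x 72 mm, standing on the table beside the track, 110 mm or more from its centre line. Origin: centre of its underside.
- spare_bottle: bystander: amber bottle with white cap, 40 mm across, 85 mm high, on the table. Origin: centre of its underside.
- tape_roll: bystander: roll of tape, 96 mm across, 48 mm high, lying on the table. Origin: centre of its underside.
There are look-alikes about, which are no part of the job. What is shaped like the carrier but brown or orange is not meant.

How it is judged:
By the outcome, as a careful person would: the job done as asked, in the order asked, and still so for the second after the job is handed in, with the robot touching nothing.
It also fails if it takes over 40 s, if anything falls off the work surface, if the arm or the gripper's body presses on something with over 40 N, if the wrist force passes 120 N, or if a joint passes its speed limit or range.

## Working session

There is one attempt and no reset: what is moved stays moved. The work goes in short steps, Python scripts to look and compute and a tool call to move; the robot and the scene stay as the last step left them, time stands still between calls to the robot, and variables do not carry over. Pictures are saved under pics/ and viewed, at most 10 in all, crops included, and the job is handed in when it is done.

Besides the shell and the picture viewer there is one more tool, called after "Emit:" by a JSON object that holds its "method" and its "body", one argument or row to a line. move_arm: Moves the arm, as the interface text tells. Shift numbers are shares of 0.02 m and turn numbers shares of 0.15 rad, none past 1 either way. Its arguments: {"type":"object","properties":{"steps":{"type":"array","items":{"type":"array"}},"gripper":{"type":"number"},"squeeze":{"type":"number"}},"required":["steps"]}

```bash
mkdir -p pics; cat > h.py <<'E'
import numpy as np, cv2
from cell import arm
from scipy.spatial.transform import Rotation as R
def cam(n):
    s=arm.observe(); c=arm.read_camera(n)
    if n=="wrist":
        T=np.eye(4);T[:3,:3]=R.from_rotvec(s["orientation"]).as_matrix();T[:3,3]=s["ee_pos"];E=T@np.array(c["hand_eye"])
    else: E=np.array(c["extrinsics"])
    K=np.array(c["camera_matrix"]); d=c["depth"]
    v,u=np.mgrid[:480,:640]
    P=np.stack([(u-K[0,2])/K[0,0]*d,(v-K[1,2])/K[1,1]*d,d],-1)@E[:3,:3].T+E[:3,3]
    P[d==0]=np.nan
    return c["img"],P,E,K
E
python3 - <<'E'
from h import *
o=[]
for n in("scene","top"):
    i,P,E,K=cam(n); np.savez(n,i=i,P=P,E=E,K=K)
    cv2.imwrite(f"pics/{n}0.png",i[:,:,::-1])
    for t in("bar_rear","pin_top","carrier","push_face","stop_face","pin_slot"):
        for r in arm.look_for(n,t)[:3]:
            x,y=np.round(r["xy"]).astype(int);print(n,t,round(r["score"],2),x,y,P[y,x].round())
s=arm.observe();print(s["clock"],s["orientation"],s["gripper_width"],s["force"])
E
```

```text
scene bar_rear 0.68 256 308 [ 498. -207.   37.]
scene bar_rear 0.56 444 159 [546. 440.  50.]
scene bar_rear 0.55 329 299 [599. -89.  38.]
scene pin_top 0.96 257 307 [ 499. -204.   38.]
scene carrier 0.97 300 284 [ 528. -104.   42.]
scene carrier 0.87 159 267 [ 257. -278.   36.]
scene carrier 0.16 322 257 [537. -42.  86.]
scene push_face 0.81 168 266 [ 271. -263.   37.]
scene push_face 0.68 363 166 [385. 297.  25.]
scene push_face 0.62 298 288 [ 532. -114.   41.]
scene pin_slot 0.96 301 284 [ 531. -103.   44.]
scene pin_slot 0.9 365 167 [393. 294.  28.]
scene pin_slot 0.81 165 271 [ 270. -273.   27.]
top bar_rear 0.8 384 243 [ 507. -195.   36.]
top pin_top 0.71 385 243 [ 506. -196.   45.]
top carrier 0.95 411 327 [ 266. -266.   38.]
top carrier 0.76 354 233 [ 535. -107.   46.]
top carrier 0.61 212 285 [385. 305.  24.]
top push_face 0.93 356 236 [ 526. -112.   45.]
top push_face 0.92 413 330 [ 257. -274.   27.]
top push_face 0.7 218 284 [388. 285.  37.]
top stop_face 0.63 319 228 [552.  -5.  34.]
top stop_face 0.42 342 238 [515. -70.  80.]
top pin_slot 0.96 352 231 [ 541. -101.   47.]
top pin_slot 0.84 415 333 [ 248. -280.   24.]
top pin_slot 0.63 217 287 [380. 291.  23.]
0.7 [ 3.67939100e-01  3.11995110e+00 -5.31367754e-05] 85.48880424992333 [ 0.84582206  0.15606681 -0.64237034]
```

View pics/top0.png

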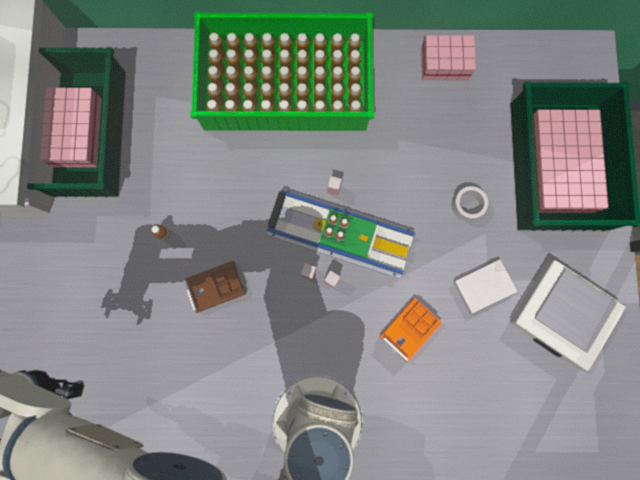

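View pics/scene0.png

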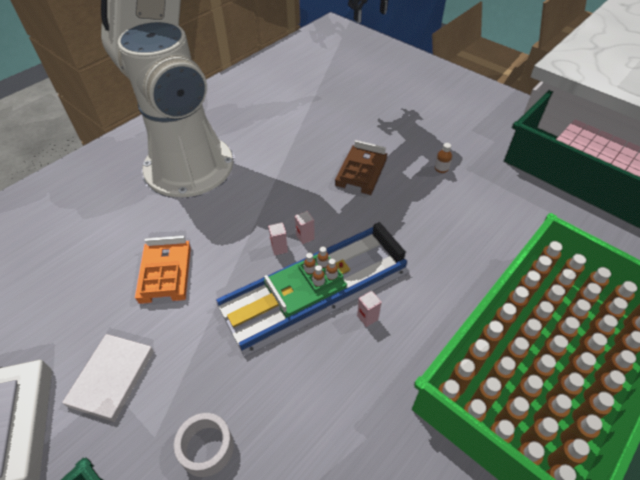

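The track runs from its rear end at about (405,255) in the top view to the black stop at (277,210). The green carrier sits mid-track with its plate at about (372,240). The brown and orange carriers are look-alikes. Next I'll fit the track frame.

```bash
python3 - <<'E'
from h import *
for n in("scene","top"):
    D=np.load(n+".npz");i=D["i"];P=D["P"]
    h=cv2.cvtColor(i,cv2.COLOR_RGB2HSV)
    near=(np.hypot(P[...,0]-550,P[...,1]+60)<260)
    b=near&(h[...,0]>105)&(h[...,0]<125)&(h[...,1]>130)&(P[...,2]>15)&(P[...,2]<50)
    Q=P[b]; r=cv2.minAreaRect(Q[:,:2].astype(np.float32)); box=cv2.boxPoints(r)
    print(n,b.sum(),"rect",np.round(r[0]),np.round(r[1]),"\n",box.round(), "z",np.percentile(Q[:,2],[50,90]))
    w,v=r[1],box
    e=box[1]-box[0] if np.linalg.norm(box[1]-box[0])>np.linalg.norm(box[2]-box[1]) else box[2]-box[1]
    x=e/np.linalg.norm(e); x=x if x[1]>0 else -x; y=np.array([-x[1],x[0]])
    print("xdir",x,"yaw",np.arctan2(x[1],x[0]))
    c=np.array(r[0])+x*7.5  # centre of -215..200 is -7.5
    def st(m,l):
        q=P[m&near];q2=(q[:,:2]-c)
        X=q2@x;Y=q2@y;print(l,m[near].sum(),"X",np.percentile(X,[2,50,98]).round(),"Y",np.percentile(Y,[2,50,98]).round(),"z",np.median(q[:,2]).round(1))
    X=(P[...,:2]-c)@x;Y=(P[...,:2]-c)@y
    on=near&(abs(Y)<60)&(abs(X)<215)
    st(on&(h[...,0]>20)&(h[...,0]<32)&(h[...,1]>150)&(h[...,2]>110),"yellow")
    st(on&(h[...,0]>50)&(h[...,0]<85)&(h[...,1]>120),"green")
    st(on&(i.max(-1)<50)&(P[...,2]>25),"black")
    st(on&(P[...,2]>52)&(P[...,2]<72)&(h[...,1]<60)&(h[...,2]>150)&(X<20),"plate")
E
```

```text
scene 1657 rect [541. -73.] [409. 129.] 
 [[ 417. -247.]
 [ 539. -287.]
 [ 665.  101.]
 [ 543.  141.]] z [33.63796308 36.44292027]
xdir [0.30972245 0.95082706] yaw 1.2558953
yellow 702 X [-205. -150.   70.] Y [-14.  -0.  15.] z 37.3
green 1786 X [-91. -43.  36.] Y [-51. -22.  51.] z 44.4
black 517 X [181. 184. 197.] Y [-51.  -2.  49.] z 55.2
plate 131 X [-103. -100.   10.] Y [-41.   4.  44.] z 63.6
top 497 rect [542. -70.] [403. 127.] 
 [[ 418. -242.]
 [ 538. -281.]
 [ 666.  101.]
 [ 545.  141.]] z [37.93825842 41.7783683 ]
xdir [0.31556773 0.94890296] yaw 1.2497414
yellow 458 X [-203. -141.   71.] Y [-15.  -1.  14.] z 40.2
green 1267 X [-94. -40.  42.] Y [-51.   6.  51.] z 47.5
black 1 X [188. 188. 188.] Y [54. 54. 54.] z 64.0
plate 72 X [-104. -100.  -98.] Y [-43.   1.  42.] z 65.8
```

Emit:
{"method": "move_arm", "body": {
  "steps": [
    [[-0.775,-1,0],0],
    [[-0.775,-1,0],0],
    [[-0.775,-1,0],0],
    [[-0.775,-1,0],0],
    [[-0.775,-1,0],0],
    [[-0.775,-1,0],0],
    [[-0.775,-1,0],0],
    [[-0.775,-1,0],0],
    [[-0.775,-1,0],0],
    [[-0.775,-1,0],0],
    [[-0.775,-1,0],0],
    [[-0.775,-1,0],0]
  ],
  "gripper": -1
}}

```text
clock: 1.9
ee_pos: [270.8, 330.3, 239.5]
orientation: [0.368, 3.12, 0.001]
force: [0.9, -0.6, 0.2]
gripper_width: 0.2
finger_force: 0.0
```

Emit:
{"method": "move_arm", "body": {
  "steps": [
    [[-0.775,-1,0],0],
    [[-0.775,-1,0],0],
    [[-0.775,-1,0],0],
    [[-0.775,-1,0],0],
    [[-0.775,-1,0],0],
    [[-0.775,-1,0],0],
    [[-0.775,-1,0],0],
    [[-0.775,-1,0],0],
    [[-0.775,-1,0],0],
    [[-0.775,-1,0],0],
    [[-0.775,-1,0],0],
    [[-0.775,-1,0],0]
  ]
}}

```text
clock: 3.1
ee_pos: [395.9, 53.5, 239.5]
orientation: [0.368, 3.119, 0.0]
force: [1.3, 0.4, -0.2]
gripper_width: -0.4
finger_force: 0.0
```

Emit:
{"method": "move_arm", "body": {
  "steps": [
    [[0,0,0],1],
    [[0,0,0],1],
    [[0,0,0],1],
    [[0,0,0],1],
    [[0,0,0],1],
    [[0,0,0],1],
    [[0,0,0],1],
    [[0,0,0],1],
    [[0,0,0],1],
    [[0,0,0],1],
    [[0,0,0],1],
    [[0,0,0],0]
  ]
}}

```text
clock: 4.3
ee_pos: [395.6, 54.5, 239.4]
orientation: [2.543, 1.844, 0.001]
force: [0.3, -0.1, 0.1]
gripper_width: -0.1
finger_force: 0.0
```

```bash
cat > st.py <<'E'
from h import *
import sys
c=np.array([544,-64.5]);a=1.253
def st():
    s=arm.observe();Rm=R.from_rotvec(s["orientation"]).as_matrix()
    x=np.array([np.cos(a),np.sin(a)]);y=np.array([-x[1],x[0]]);d=np.array(s["ee_pos"])[:2]-c
    print("t",s["clock"],"pos",np.round(s["ee_pos"],1),"trackXY",(d@x).round(1),(d@y).round(1),"tip z",round(s["ee_pos"][2]-8,1),"yaw",np.arctan2(Rm[1,0],Rm[0,0]).round(4),"zdir",Rm[:,2].round(4),"w",round(s["gripper_width"],1),"F",np.round(s["force"],1),"q",np.round(s["qpos"],2))
st()
E
python3 st.py
```

```text
t 4.3 pos [395.6  54.5 239.4] trackXY 66.6 178.2 tip z 231.4 yaw 1.2545 zdir [ 4.e-04  0.e+00 -1.e+00] w -0.1 F [ 0.3 -0.1  0.1] q [ 0.13 -0.01  2.08 -0.    1.07  0.45]
```

Emit:
{"method": "move_arm", "body": {
  "steps": [
    [[-0.98,0.89,0.2],0],
    [[-0.98,0.89,0.2],0],
    [[-0.98,0.89,0.2],0],
    [[-0.98,0.89,0.2],0],
    [[-0.98,0.89,0.2],0],
    [[-0.98,0.89,0.2],0],
    [[-0.98,0.89,0.2],0],
    [[-0.98,0.89,0.2],0],
    [[-0.98,0.89,0.2],0],
    [[-0.98,0.89,0.2],0],
    [[0,0,0],0],
    [[0,0,0],0]
  ]
}}

```text
clock: 5.5
ee_pos: [504.0, -187.0, 199.0]
orientation: [-2.539, -1.849, 0.001]
force: [-0.5, 1.0, -0.5]
gripper_width: 0.3
finger_force: 0.0
```

```bash
python3 - <<'E'
from st import *
i,P,E,K=cam("wrist");cv2.imwrite("pics/w1.png",i[:,:,::-1])
x=np.array([np.cos(a),np.sin(a)]);y=np.array([-x[1],x[0]])
X=(P[...,:2]-c)@x;Y=(P[...,:2]-c)@y;h=cv2.cvtColor(i,cv2.COLOR_RGB2HSV)
on=(abs(Y)<70)&(abs(X)<230)
def f(m,l):
    m=m&on
    if m.sum()<5: print(l,m.sum());return
    print(l,m.sum(),"X",np.percentile(X[m],[1,50,99]).round(1),"Y",np.percentile(Y[m],[1,50,99]).round(1),"z",np.median(P[m][:,2]).round(1))
yl=(h[...,0]>20)&(h[...,0]<32)&(h[...,1]>150)&(h[...,2]>90)
f(yl&(X<-110),"yellow"); f(yl&(X<-110)&(X>-150),"y near"); f(yl&(X<-160),"y far")
f((P[...,2]>58)&(P[...,2]<72)&(h[...,1]<60)&(h[...,2]>150)&(X<-80),"plate")
f((h[...,0]>105)&(h[...,0]<125)&(h[...,1]>130)&(P[...,2]>30),"blue")
E
```

```text
t 5.5 pos [ 504. -187.  199.] trackXY -128.9 -0.3 tip z 191.0 yaw 1.2589 zdir [-8.e-04  5.e-04 -1.e+00] w 0.3 F [-0.5  1.  -0.5] q [-0.36  0.26  1.86  0.    1.02 -0.05]
yellow 2953 X [-197.6 -151.  -110.9] Y [-13.2   2.3  17.6] z 38.3
y near 1444 X [-149.7 -129.4 -110.7] Y [-13.2   2.3  17.8] z 38.2
y far 1180 X [-204.2 -178.2 -160.4] Y [-13.2   2.3  17.6] z 38.4
plate 739 X [-104.4 -101.2  -98.7] Y [-41.    3.9  46.2] z 65.1
blue 6310 X [-208.4  -62.1   46.7] Y [-60.1 -51.3  64.9] z 36.0
```

View pics/w1.png

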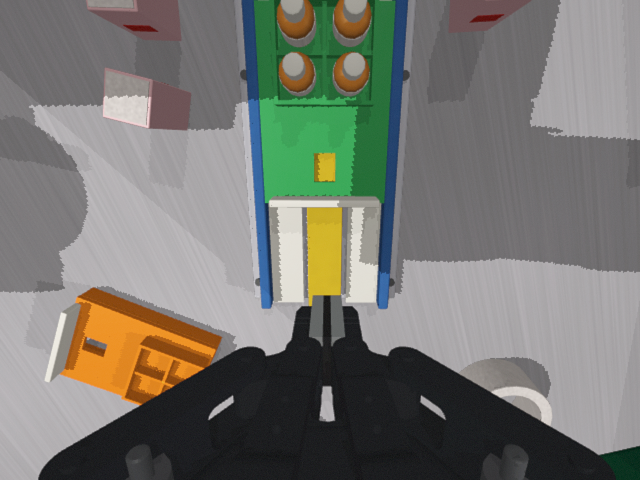

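The carrier's plate edge is at about row 203, columns 268–380, and the yellow bar is centred near column 325 and open behind it. The fingers are lined up with the bar.

Emit:
{"method": "move_arm", "body": {
  "steps": [
    [[0,-0.06,1],0],
    [[0,0,1],0],
    [[0,0,1],0],
    [[0,0,1],0],
    [[0,0,1],0],
    [[0,0,1],0],
    [[0,0,1],0],
    [[0,0,0.2],0],
    [[0,0,0],0]
  ]
}}

```text
clock: 6.45
ee_pos: [502.7, -185.8, 55.2]
orientation: [-2.539, -1.848, 0.001]
force: [-0.0, 0.2, 0.2]
gripper_width: -0.1
finger_force: 0.0
```

```bash
python3 st.py
```

```text
t 6.45 pos [ 502.7 -185.8   55.2] trackXY -128.1 1.4 tip z 47.2 yaw 1.2584 zdir [-1.2e-03  5.0e-04 -1.0e+00] w -0.1 F [-0.   0.2  0.2] q [-0.36  0.47  1.96  0.    0.72 -0.04]
```

Emit:
{"method": "move_arm", "body": {
  "steps": [
    [[0,0,0.25],0],
    [[0,0,0.25],0],
    [[0,0,0.15],0],
    [[0,0,0],0],
    [[0,0,0],0]
  ]
}}

```text
clock: 6.95
ee_pos: [503.9, -186.7, 42.8]
orientation: [2.541, 1.846, 0.002]
force: [2.0, 2.3, 4.1]
gripper_width: 0.0
finger_force: 2.4
```

```bash
python3 st.py
```

```text
t 6.95 pos [ 503.9 -186.7   42.8] trackXY -128.6 -0.1 tip z 34.8 yaw 1.2567 zdir [ 1.4e-03 -3.0e-04 -1.0e+00] w 0.0 F [2.  2.3 4.1] q [-0.36  0.49  1.96  0.    0.69 -0.04]
```

Emit:
{"method": "move_arm", "body": {
  "steps": [
    [[0,0,0.2],0],
    [[0,0,0.2],0],
    [[0,0,0.15],0],
    [[0,0,0],0],
    [[0,0,0],0]
  ]
}}

```text
clock: 7.45
ee_pos: [503.9, -186.7, 31.9]
orientation: [2.541, 1.846, 0.001]
force: [1.2, 1.6, 8.2]
gripper_width: 0.1
finger_force: 3.8
```

```bash
python3 - <<'E'
from st import *
i,P,E,K=cam("top");cv2.imwrite("pics/t2.png",cv2.resize(i[150:310,240:450,::-1],None,fx=3.5,fy=3.5))
i,P,E,K=cam("scene")
x=np.array([np.cos(a),np.sin(a)]);y=np.array([-x[1],x[0]])
X=(P[...,:2]-c)@x;Y=(P[...,:2]-c)@y;h=cv2.cvtColor(i,cv2.COLOR_RGB2HSV)
m=(abs(Y)<16)&(X<-145)&(X>-200)&(h[...,0]>20)&(h[...,0]<32)&(h[...,1]>150)
print(m.sum(),"bar z",np.percentile(P[m][:,2],[10,50,90]))
D=np.load("scene.npz");P0=D["P"];print("before",np.nanmedian(P0[m][:,2]))
E
```

```text
t 7.45 pos [ 503.9 -186.7   31.9] trackXY -128.6 -0.1 tip z 23.9 yaw 1.2567 zdir [ 1.4e-03 -3.0e-04 -1.0e+00] w 0.1 F [1.2 1.6 8.2] q [-0.36  0.51  1.96  0.    0.67 -0.04]
348 bar z [20.7717716  23.04438306 24.99967358]
before 36.471790832864826
```

Emit:
{"method": "move_arm", "body": {
  "steps": [
    [[0.2,0,0],0],
    [[0.2,0,0],0],
    [[0.15,0,0],0],
    [[0.1,0,0],0],
    [[0.1,0,0],0],
    [[0.1,0,0],0],
    [[0.15,0,0],0],
    [[0.2,0,0],0],
    [[0.2,0,0],0],
    [[0.2,0,0],0],
    [[0.1,0,0],0],
    [[0,0,0],0]
  ]
}}

```text
clock: 8.75
ee_pos: [513.9, -155.1, 31.9]
orientation: [2.54, 1.847, -0.001]
force: [-2.2, -5.6, 8.4]
gripper_width: 0.1
finger_force: 3.8
```

```bash
python3 st.py
```

```text
t 8.75 pos [ 513.9 -155.1   31.9] trackXY -95.5 0.3 tip z 23.9 yaw 1.2574 zdir [ 6.0e-04 -1.4e-03 -1.0e+00] w 0.1 F [-2.2 -5.6  8.4] q [-0.3   0.51  1.97 -0.    0.67  0.02]
```

Emit:
{"method": "move_arm", "body": {
  "steps": [
    [[0.15,0,0],0],
    [[0.25,0,0],0],
    [[0.3,0,0],0],
    [[0.3,0,0],0],
    [[0.3,0,0],0],
    [[0.3,0,0],0],
    [[0.3,0,0],0],
    [[0.3,0,0],0],
    [[0.25,0,0],0],
    [[0.2,0,0],0],
    [[0.1,0,0],0],
    [[0,0,0],0]
  ]
}}

```text
clock: 9.95
ee_pos: [530.7, -102.8, 31.9]
orientation: [2.54, 1.847, -0.001]
force: [-1.1, -4.3, 7.9]
gripper_width: -0.1
finger_force: 3.8
```

```bash
python3 - <<'E'
from st import *
i,P,E,K=cam("scene");cv2.imwrite("pics/s3.png",cv2.resize(i[190:360,190:430,::-1],None,fx=3.3,fy=3.3))
E
```

```text
t 9.95 pos [ 530.7 -102.8   31.9] trackXY -40.5 0.6 tip z 23.9 yaw 1.2574 zdir [ 2.0e-04 -1.3e-03 -1.0e+00] w -0.1 F [-1.1 -4.3  7.9] q [-0.19  0.51  1.96 -0.    0.67  0.12]
```

View pics/s3.png

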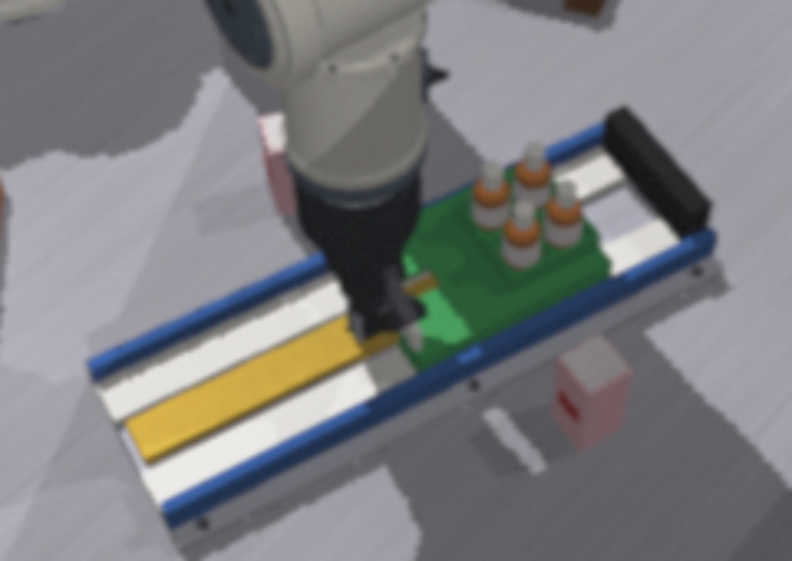

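The carrier is sliding straight, with all four bottles upright at about (490–565, 160–245) and roughly 60 mm left to the black stop.

Emit:
{"method": "move_arm", "body": {
  "steps": [
    [[0.15,0,0],0],
    [[0.25,0,0],0],
    [[0.3,0,0],0],
    [[0.3,0,0],0],
    [[0.3,0,0],0],
    [[0.3,0,0],0],
    [[0.3,0,0],0],
    [[0.25,0,0],0],
    [[0.2,0,0],0],
    [[0.1,0,0],0],
    [[0.1,0,0],0],
    [[0,0,0],0]
  ]
}}

```text
clock: 11.2
ee_pos: [546.3, -54.4, 31.8]
orientation: [2.54, 1.847, -0.001]
force: [-2.3, -6.4, 7.7]
gripper_width: 0.2
finger_force: 3.8
```

```bash
cat > m.py <<'E'
from st import *
i,P,E,K=cam("scene")
x=np.array([np.cos(a),np.sin(a)]);y=np.array([-x[1],x[0]])
X=(P[...,:2]-c)@x;Y=(P[...,:2]-c)@y;h=cv2.cvtColor(i,cv2.COLOR_RGB2HSV)
g=(h[...,0]>50)&(h[...,0]<85)&(h[...,1]>120)&(abs(Y)<55)&(abs(X)<200)&(P[...,2]>35)
k=(X>150)&(X<205)&(abs(Y)<45)&(i.max(-1)<60)&(P[...,2]>25)
print("green X",np.percentile(X[g],[1,50,99]).round(1),"black X",np.percentile(X[k],[1,5,50]).round(1))
E
python3 m.py
```

```text
t 11.2 pos [546.3 -54.4  31.8] trackXY 10.3 1.0 tip z 23.8 yaw 1.2574 zdir [-1.0e-04 -1.4e-03 -1.0e+00] w 0.2 F [-2.3 -6.4  7.7] q [-0.1   0.52  1.94 -0.    0.68  0.21]
green X [ 24.7  90.1 168.8] black X [180.  180.6 184.7]
```

Green front at about 169 and the stop at 180, so roughly 9 mm is left.

Emit:
{"method": "move_arm", "body": {
  "steps": [
    [[0.1,0,0],0],
    [[0.1,0,0],0],
    [[0.1,0,0],0],
    [[0.05,0,0],0],
    [[0.05,0,0],0],
    [[0,0,0],0]
  ]
}}

```text
clock: 11.85
ee_pos: [548.6, -46.9, 31.8]
orientation: [2.54, 1.847, -0.002]
force: [-2.7, -6.9, 8.4]
gripper_width: 0.3
finger_force: 3.8
```

```bash
python3 m.py
```

```text
t 11.85 pos [548.6 -46.9  31.8] trackXY 18.1 1.1 tip z 23.8 yaw 1.2575 zdir [-4.0e-04 -1.5e-03 -1.0e+00] w 0.3 F [-2.7 -6.9  8.4] q [-0.09  0.52  1.93 -0.    0.69  0.23]
green X [ 32.5  98.1 176.8] black X [180.4 181.3 188.9]
```

Emit:
{"method": "move_arm", "body": {
  "steps": [
    [[0.05,0,0],0],
    [[0.05,0,0],0],
    [[0.05,0,0],0],
    [[0,0,0],0]
  ]
}}

```text
clock: 12.3
ee_pos: [549.1, -44.9, 31.8]
orientation: [2.539, 1.847, -0.004]
force: [-4.7, -14.2, 10.0]
gripper_width: -0.0
finger_force: 3.8
```

```bash
python3 m.py
```

```text
t 12.3 pos [549.1 -44.9  31.8] trackXY 20.2 1.2 tip z 23.8 yaw 1.258 zdir [-0.0011 -0.0026 -1.    ] w -0.0 F [ -4.7 -14.2  10. ] q [-0.08  0.52  1.93 -0.    0.69  0.23]
green X [ 31.9 100.8 178.6] black X [180.4 181.2 189.5]
```

Emit:
{"method": "move_arm", "body": {
  "steps": [
    [[0.05,0,0],0],
    [[0,0,0],0],
    [[0,0,0],0]
  ]
}}

```text
clock: 12.65
ee_pos: [549.0, -44.8, 31.8]
orientation: [2.539, 1.847, -0.005]
force: [-6.5, -20.1, 12.0]
gripper_width: -0.2
finger_force: 3.8
```

```bash
python3 m.py
```

```text
t 12.65 pos [549.  -44.8  31.8] trackXY 20.3 1.5 tip z 23.8 yaw 1.258 zdir [-0.0019 -0.0033 -1.    ] w -0.2 F [ -6.5 -20.1  12. ] q [-0.08  0.52  1.93 -0.01  0.69  0.24]
green X [ 33.9 100.7 179.3] black X [180.1 181.7 189.8]
```

The carrier has stopped moving and the force is rising, so it's against the stop. Backing off a little, then lifting.

Emit:
{"method": "move_arm", "body": {
  "steps": [
    [[-0.1,0,0],0],
    [[-0.1,0,0],0],
    [[-0.1,0,0],0],
    [[-0.1,0,0],0],
    [[0,0,0],0]
  ]
}}

```text
clock: 13.2
ee_pos: [548.3, -49.5, 32.0]
orientation: [2.541, 1.846, 0.002]
force: [1.2, 3.2, 6.8]
gripper_width: 0.0
finger_force: 3.8
```

```bash
python3 m.py
```

```text
t 13.2 pos [548.3 -49.5  32. ] trackXY 15.6 0.7 tip z 24.0 yaw 1.2564 zdir [ 1.3e-03  4.0e-04 -1.0e+00] w 0.0 F [1.2 3.2 6.8] q [-0.09  0.52  1.94  0.    0.68  0.22]
green X [ 32.   99.  177.8] black X [180.4 181.6 189.6]
```

```bash
cat >> m.py <<'E'
import sys
for n in("scene","scene","top","wrist"):
    i,P,E,K=cam(n)
    X=(P[...,:2]-c)@x;Y=(P[...,:2]-c)@y;h=cv2.cvtColor(i,cv2.COLOR_RGB2HSV)
    g=(h[...,0]>50)&(h[...,0]<85)&(h[...,1]>120)&(abs(Y)<48)&(X>120)&(X<200)&(P[...,2]>35)&(P[...,2]<70)
    k=(X>150)&(X<205)&(abs(Y)<45)&(i.max(-1)<60)&(P[...,2]>25)
    if g.sum()>20: print(n,"front",np.percentile(X[g],[95,98,100]).round(1), "black",np.percentile(X[k],[2,10]).round(1) if k.sum()>9 else 0)
    cv2.imwrite(f"pics/{sys.argv[1] if len(sys.argv)>1 else 'a'}_{n}.png",cv2.resize(i[200:330,230:430,::-1],None,fx=4,fy=4) if n=="scene" else i[:,:,::-1])
E
python3 m.py b
```

```text
t 13.25 pos [548.2 -49.4  32. ] trackXY 15.6 0.7 tip z 24.0 yaw 1.2565 zdir [ 1.3e-03  3.0e-04 -1.0e+00] w 0.3 F [0.2 3.6 7.3] q [-0.09  0.52  1.94  0.    0.68  0.22]
green X [ 32.7  99.6 178.8] black X [180.4 181.  190.1]
scene front [178.9 181.1 183.1] black [180.9 182.4]
scene front [178.5 180.8 183. ] black [180.6 182.7]
top front [180.7 182.4 183.3] black [185.3 186.5]
wrist front [133.1 133.9 135.2] black 0
```

View pics/b_wrist.png

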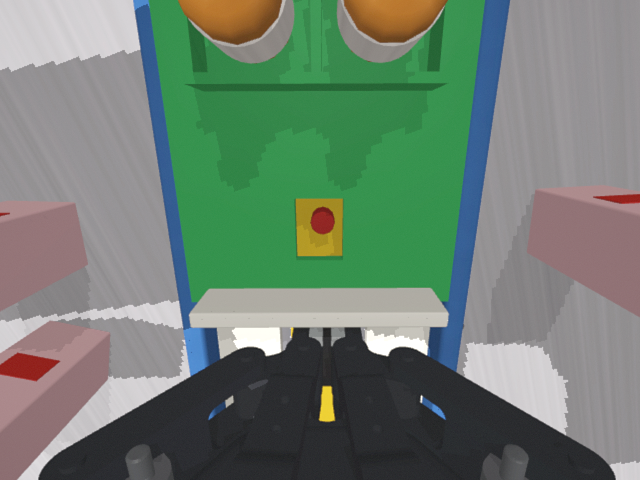

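View pics/b_scene.png

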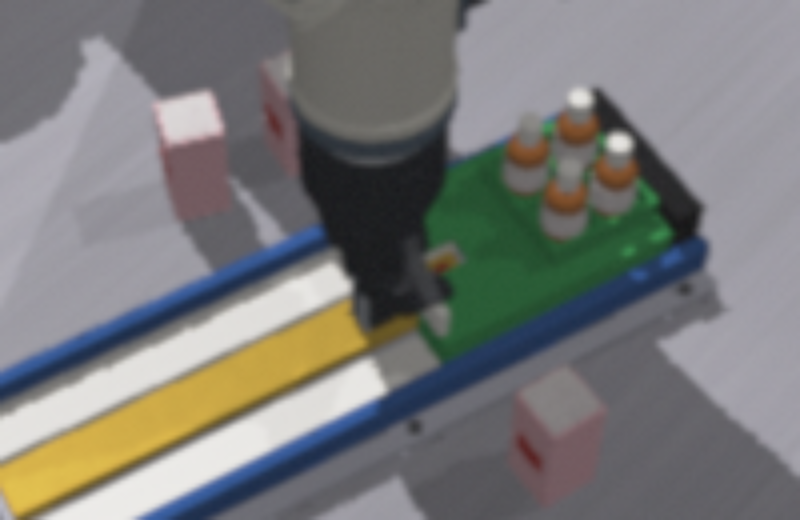

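The red pin shows through the slot at (322,220) in the wrist view. In the scene view the carrier is flush with the stop and the bottles are standing, so I'll lift the fingers.

Emit:
{"method": "move_arm", "body": {
  "steps": [
    [[-0.1,0,-0.15],0],
    [[0,0,-0.2],0],
    [[0,0,-0.25],0],
    [[0,0,-0.3],0],
    [[0,0,-0.5],0],
    [[0,0,-1],0],
    [[0,0,-1],0],
    [[0,0,-1],0],
    [[0,0,-1],0],
    [[0,0,-1],0],
    [[0,0,0],0],
    [[0,0,0],0]
  ]
}}

```text
clock: 14.7
ee_pos: [546.7, -51.6, 159.5]
orientation: [2.541, 1.847, 0.0]
force: [0.1, -0.1, -0.0]
gripper_width: -0.2
finger_force: 0.0
```

```bash
python3 m.py c
```

```text
t 14.7 pos [546.7 -51.6 159.5] trackXY 13.1 1.5 tip z 151.5 yaw 1.2567 zdir [ 1.e-04 -2.e-04 -1.e+00] w -0.2 F [ 0.1 -0.1 -0. ] q [-0.1   0.33  1.87 -0.    0.94  0.22]
green X [ 37.6  93.9 178.4] black X [180.7 181.8 189.5]
scene front [178.8 180.6 183.2] black [181.  182.3]
scene front [178.3 179.7 181.6] black [181.  182.8]
top front [180.5 181.9 183. ] black [185.2 186.2]
wrist front [169.1 171.8 174.3] black 0
```

View pics/c_wrist.png

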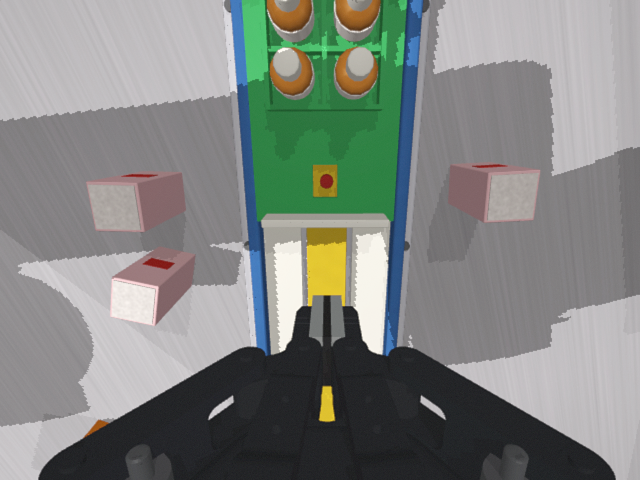

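The bar is up, the pin is centred in the slot at (326,181), the bottles are standing, and the arm is clear. Handing in.

```bash
python3 -c "
from cell import arm
print(arm.close_job())"
```

```text
the job is handed in; nothing more can be done
None
```

The carrier is home against the black end stop with the pin up in its slot and the bottles standing, the arm is clear, and the job was handed in at about 15 s.

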